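Find the perished bush with a pin gauge

ROBOT

A 6-joint arm with a two-finger parallel gripper is mounted at the origin on the work surface. World frame = base frame: x ahead of the robot, y to its left, z up, the work surface at z = 0. Lengths are in m, angles in rad, forces in N, time in s.
With the tool pointing down it reaches from about 0.35 to 0.975 m from the base axis. Payload 4.9 kg.
Tool frame: the origin (TCP) lies at the very end of the fingers, on their centre line; the grasp point (between the pads) lies 19 mm behind it; z points along the fingers, y is the line along which they close (so a half turn about z gives the same grasp; the last joint's range is limited). The gripper opens to 85 mm and grips with 20 to 120 N. Pads are 22 mm wide; open, the fingers measure 114 mm over their backs; the gripper's body (76 mm by 85 mm) begins 54 mm behind the grasp point. The pads swing forward as they close: fully open they stand 13 mm farther back than shut.
Start: joints at [-1.363, 0.053, 1.613, -0, 1.476, -0.119], TCP at [0.201, -0.592, 0.207] pointing down, gripper open.
Joint ranges: [-3.01, 3.01], [-1.01, 2.22], [0.06, 2.58], [-1.02, 4.17], [0.09, 2.62], [-3.14, 3.14]. Speed limits (rad/s): [2.57, 2.57, 3.14, 3.14, 3.14, 3.14].

INTERFACE

Orientations are given as a rotation vector (axis times angle).
In Python, from station import * gives the robot as it stands.
- The arm moves only by the shell command python3 -m crank 'ROWS' [OPENING] [FORCE]. ROWS is JSON, a list of rows, each an object with "offset": the shift along the tool's x, y, z in m, a list of three; "twist": the turn, a rotation vector about the tool's x, y, z in degrees, a list of three. In form: [{"offset": [x, y, z], "twist": [rx, ry, rz]}, ...]. A call has 1 to 20 rows; each row is the pose to reach, as a shift and turn from the pose commanded when the call began, along the tool's axes at that moment; what a row does not reach only later rows make up. A row lasts 1/8 s, in which the tool goes at most 62.5 mm and 10.7 degrees, less where a joint would pass 70% of its speed; a pose out of reach is approached as far as the arm can. A call with a gripper value outside its range is refused whole. OPENING is the opening, from 0 (shut) to 1 (fully open), set as the call begins (- or left out, the last holds). The fingers move at their own pace and stop on an object; FORCE is the grip in N (left out, the last holds). Time passes only in rows, so rows that repeat a pose let the fingers close. It gives the time, the measured TCP pose, the force, the opening and the grip force at its end, in the units of the state.
- get_obs(): the state, without advancing time (a new reading comes with each control period).
- get_image(name): name is "scene" or "top" or "wrist"; returns the picture (400x640x3 uint8, red, green, blue); there is no depth.
- get_calibration(name): a dict with "intrinsics" (3x3 intrinsics, pixels), "k1" (the pictures are not rectified: a ray, as slopes to the right and down, at radius r is drawn at 1 + k1 r^2 times it, then the intrinsics apply), "world_from_camera" (4x4, takes a point from camera to world coordinates); the wrist camera has in their place "tool_from_camera" (4x4, takes a point from camera to tool coordinates, whose origin is the TCP and whose axes are the flange's). Camera axes: x right, y up, looking along -z (the intrinsics and any distortion apply to the point x, -y, -z); pixel columns grow to the right and rows downward; lengths in m; the calibration is good to about 2 mm. A picture is of the moment at which its call begins: read the wrist's pose just before it. get_calibration takes no time and is no camera call.
- finish_job(): hands the job in; it is judged then, once.
Trained networks look in the newest picture that a camera, given by its name, has taken for a name from the list of things; names that differ only in an ending like _2 or _b are one class to them, and where a whole thing is asked for, a point or a joint stands for the part that bears it (a point fixed in the world has none). Each returns a list of dicts, best first, with "confidence" (0 to 1); they miss things now and then, are a little off and sometimes report something else, mostly with a low value. They report only what shows in the picture. A call takes as long as a camera call. They do not tell look-alikes from the thing itself.
- cut_out(query, camera): "region" (400x640 bool, what is visible of it) and "rect" ([centre column, centre row, width, height] in pixels, round what is visible of it).
The state is a dict: "t": time; "q": joint angles; "dq": joint speeds; "effort": joint torques, N m; "tool_pos": TCP position; "tool_rot": TCP orientation; "contact_force": force on the tool from outside, world axes, zero at the start; "wrist_torque": the same for the moment, N m; "opening": finger opening in m; "grip_force": force on a finger pad.
Only numpy, scipy, OpenCV 4.12 (cv2) and the standard library are available. Lean on these libraries where they do the work, as an engineer would, in place of code of your own. Each camera call takes 0.05 s, during which the arm holds its last target. There are 200 camera calls.

TASK

One of the three suspension bushes off the garden cart has soft, perished rubber. Take the pin gauge out of its stand and press it upright and gently on the bushes, pin in the middle of the rubber and foot held flush on the steel rim for about a second each, until you have found the one the pin sinks deep into; then put the gauge back upright in its stand, fully down, and put the soft bush in the grey tray. Leave the two sound bushes standing where they are and do not disturb the other things on the bench.

Things in the scene. Friction and masses are not known exactly. Their poses are not given: they have to be found in the camera images.
- gauge_center (a point): Pin gauge, upright in its stand: a black round barrel, 28 mm across, on a flat steel foot 40 mm across and 8 mm thick. 72 mm high; a stem with a 14 mm knob stands out of the top to 78 mm and rises as the pin is pushed in (90 mm at most). About 0.24 kg. Grasp it round the barrel (12 to 68 mm above the foot's underside). Point: on its axis, 36 mm above the foot's underside; z up.
- pin (a joint): How far the gauge's sprung pin (7 mm thick, 0.7 N per mm) is pushed in, m. 0: fully out, 10 mm below the foot (in air, in the stand). With the foot flush on a bush's rim: about 0.008 on sound rubber (pin sinks 2 mm; push just before the foot lands nearly 6 N), about 0.003 on perished rubber (sinks 7 mm; little over 2 N).
- gauge_foot (a point): Middle of the flat underside of the gauge's foot, on its axis, where the pin comes out. The foot is cushioned on the barrel (10 N per mm, 2.5 mm at most, then solid), so after it lands on a steel rim the push rises steeply: 7 to 15 N in all is right, more than 20 N damages the gauge.
- bush_a_center (a point): One of three alike cart bushes (a, b, c): a round aluminium housing, 50 mm across, 30 mm high, with an upright steel sleeve 44 mm across pressed in, its 26 mm bore filled with black rubber level with the rim. The rim stands 44 to 52 mm above the bench, differently in each and not measured: find it by feel. 0.37 kg. Just one is soft, any of them. Point: on the axis, 22 mm above the bench; z up.
- bush_b_center (a point): One of three alike cart bushes (a, b, c): a round aluminium housing, 50 mm across, 30 mm high, with an upright steel sleeve 44 mm across pressed in, its 26 mm bore filled with black rubber level with the rim. The rim stands 44 to 52 mm above the bench, differently in each and not measured: find it by feel. 0.37 kg. Just one is soft, any of them. Point: on the axis, 22 mm above the bench; z up.
- bush_c_center (a point): One of three alike cart bushes (a, b, c): a round aluminium housing, 50 mm across, 30 mm high, with an upright steel sleeve 44 mm across pressed in, its 26 mm bore filled with black rubber level with the rim. The rim stands 44 to 52 mm above the bench, differently in each and not measured: find it by feel. 0.37 kg. Just one is soft, any of them. Point: on the axis, 22 mm above the bench; z up.
- bush_a_rubber (a joint): How far the rubber of bush a is pressed in below its steel rim, m. 0 in every bush at the start. Sound rubber springs back to 0 when let go; perished rubber keeps most of its dent (about 0.007 once the gauge has been pressed flush on it).
- bush_b_rubber (a joint): How far the rubber of bush b is pressed in below its steel rim, m. 0 in every bush at the start. Sound rubber springs back to 0 when let go; perished rubber keeps most of its dent (about 0.007 once the gauge has been pressed flush on it).
- bush_c_rubber (a joint): How far the rubber of bush c is pressed in below its steel rim, m. 0 in every bush at the start. Sound rubber springs back to 0 when let go; perished rubber keeps most of its dent (about 0.007 once the gauge has been pressed flush on it).
- stand_seat (a point): The gauge stand: a fixed square wooden block, 75 mm wide, 28 mm high, with a round recess (47 mm across, 12 mm deep) for the gauge's foot and below it an 18 mm hole that clears the pin. To the robot's left or right. Point: middle of the recess's floor, 16 mm above the bench, where the foot's underside rests.
- tray: Fixed open grey plastic tray, 160 x 160 mm outside, 30 mm high, wall 4 mm, floor 4 mm thick; on the side away from the gauge stand. Origin under its centre, at bench height.
- wrench: Steel wrench, 160 mm, lying beyond the bushes; leave it. Origin at its middle, underside.
- tape: Roll of blue tape, 90 mm across, 24 mm high; leave it.
- jar: Lidded jar, 68 mm across, 85 mm high; leave it.
- washer1: Loose steel washer, 32 mm across, 8 mm thick, lying between two bushes; leave it. Origin at its underside.
- washer2: A second such washer between two bushes; leave it.
Not all that is in view belongs to the job. There is more than one size of the part that bears gauge_center; the job needs the smaller. Leave any blue look-alike of the part that bears bush_a_center alone.

How it is judged:
On the way:
1. the gauge is held upright on the perished bush, its foot flush on the steel rim and its pin sunk deep in the rubber, with a push of 5 to 20 N (((contact force between gauge and bush_a between 5 and 20 N and horizontal distance between gauge_foot and bush_a_center below 0.007 m and value of joint bush_a_rubber above 0.004 m and value of joint pin below 0.006 m and angle between gauge_foot's own z axis and vertical below 0.08 rad) or (contact force between gauge and bush_b between 5 and 20 N and horizontal distance between gauge_foot and bush_b_center below 0.007 m and value of joint bush_b_rubber above 0.004 m and value of joint pin below 0.006 m and angle between gauge_foot's own z axis and vertical below 0.08 rad) or (contact force between gauge and bush_c between 5 and 20 N and horizontal distance between gauge_foot and bush_c_center below 0.007 m and value of joint bush_c_rubber above 0.004 m and value of joint pin below 0.006 m and angle between gauge_foot's own z axis and vertical below 0.08 rad))), for 0.3 s.
At the end, for the whole second after the job is handed in: The gauge stands upright (0.08 rad) and fully down in its stand, within 6 mm of the centre; the perished bush, its rubber still dented over 3 mm by the pin, lies or stands at rest on the floor of the grey tray; the two sound bushes stand upright within 30 mm of where they started (horizontal distance between gauge_foot and stand_seat below 0.006 m and distance between gauge_foot and stand_seat below 0.0065 m and angle between gauge_foot's own z axis and vertical below 0.08 rad and linear speed of gauge below 0.02 m/s and ((x of bush_a_center in the frame of tray between -0.076 and 0.076 m and y of bush_a_center in the frame of tray between -0.076 and 0.076 m and height (world z) of bush_a_center below 0.035 m and linear speed of bush_a below 0.02 m/s and value of joint bush_a_rubber above 0.003 m and distance of each of bush_b_center, bush_c_center from where it was at the start of the episode below 0.03 m and angle between each of bush_b_center, bush_c_center's own z axis and vertical below 0.1 rad) or (x of bush_b_center in the frame of tray between -0.076 and 0.076 m and y of bush_b_center in the frame of tray between -0.076 and 0.076 m and height (world z) of bush_b_center below 0.035 m and linear speed of bush_b below 0.02 m/s and value of joint bush_b_rubber above 0.003 m and distance of each of bush_a_center, bush_c_center from where it was at the start of the episode below 0.03 m and angle between each of bush_a_center, bush_c_center's own z axis and vertical below 0.1 rad) or (x of bush_c_center in the frame of tray between -0.076 and 0.076 m and y of bush_c_center in the frame of tray between -0.076 and 0.076 m and height (world z) of bush_c_center below 0.035 m and linear speed of bush_c below 0.02 m/s and value of joint bush_c_rubber above 0.003 m and distance of each of bush_a_center, bush_b_center from where it was at the start of the episode below 0.03 m and angle between each of bush_a_center, bush_b_center's own z axis and vertical below 0.1 rad))); the robot touches nothing.
It fails at once if the gauge is pressed on a bush with more than 20 N (contact force between gauge and bush_a above 20 N or contact force between gauge and bush_b above 20 N or contact force between gauge and bush_c above 20 N).
It fails at once if another thing on the bench is moved by more than 30 mm (distance of any of wrench, tape, jar, washer1, washer2 from where it was at the start of the episode above 0.03 m).
It also fails if it takes over 72 s, if anything falls off the work surface, if the arm or the gripper's body presses on something with over 40 N, if the wrist force passes 120 N, or if a joint passes its speed limit or range.

## Working session

There is one attempt and no reset: what is moved stays moved. The work goes in short steps, Python scripts to look and compute and a shell command to move; the robot and the scene stay as the last step left them, time stands still between calls to the robot, and variables do not carry over. Pictures are saved under pics/ and viewed, at most 10 in all, crops included, and the job is handed in when it is done.

```bash
mkdir -p pics; ls; cat > h.py <<'E'
from station import *
import numpy as np, cv2
from scipy.spatial.transform import Rotation as R
def cam(name):
    c=get_calibration(name); K=np.array(c["intrinsics"]); k1=c["k1"]
    if "world_from_camera" in c: T=np.array(c["world_from_camera"])
    else:
        o=get_obs(); T=np.eye(4); T[:3,:3]=R.from_rotvec(o["tool_rot"]).as_matrix(); T[:3,3]=o["tool_pos"]; T=T@np.array(c["tool_from_camera"])
    return K,k1,T
def px2w(C,u,v,z):
    K,k1,T=C; d=cv2.undistortPoints(np.array([[[u,v]]],float),K,np.array([k1,0,0,0,0.]))[0,0]
    # undistort iterative, model x*(1+k1 r^2)
    r=T[:3,:3]@np.array([d[0],-d[1],-1]); s=(z-T[2,3])/r[2]; return T[:3,3]+s*r
def w2px(C,P):
    K,k1,T=C; p=T[:3,:3].T@(np.array(P)-T[:3,3]); x=p[0]/-p[2]; y=-p[1]/-p[2]; f=1+k1*(x*x+y*y)
    return K[0,0]*x*f+K[0,1]*y*f+K[0,2],K[1,1]*y*f+K[1,2]
def save(n,im): cv2.imwrite(n,im[:,:,::-1])
E
python3 - <<'E'
from h import *
o=get_obs();print(o)
for n in("top","scene"):
    C=cam(n);print(n,C); im=get_image(n);save(f"pics/{n}0.png",im)
    for q in("gauge_center","bush_a_center","tray","washer1","jar"):
        for d in cut_out(q,n): print(q,np.round(d["rect"],1),round(d["confidence"],2),d["region"].sum(),px2w(C,d["rect"][0],d["rect"][1],0.03).round(3))
E
```

```text
pics
{'t': 0.0, 'q': array([-1.36301757e+00,  5.33572610e-02,  1.61428609e+00,  8.43613492e-06,
        1.47600290e+00, -1.18999504e-01]), 'dq': array([ 0.00143448, -0.00145546, -0.00010326,  0.00196796,  0.00067328,
       -0.00073324]), 'effort': array([ 4.33259320e-04, -3.93681586e+01, -3.70175278e+01, -4.36315338e-05,
        7.17568793e-03, -4.68522074e-06]), 'tool_pos': array([ 0.20048506, -0.59126567,  0.20616754]), 'tool_rot': array([-3.09772745e+00, -5.10686262e-01,  1.29882042e-04]), 'contact_force': array([-0.8227022 ,  0.40853073,  0.32268504]), 'wrist_torque': array([0.01383701, 0.02796229, 0.05827595]), 'grip_force': 0.0, 'opening': 0.08551459663676962}
top (array([[513.09291127,   0.        , 326.39238773],
       [  0.        , 513.09291127, 208.16038516],
       [  0.        ,   0.        ,   1.        ]]), 0.053210608189079765, array([[ 0.07667891,  0.97052937, -0.22845807,  0.26286772],
       [-0.99703227,  0.07621244, -0.01087698,  0.00540668],
       [ 0.00685492,  0.2286141 ,  0.97349299,  1.22562489],
       [ 0.        ,  0.        ,  0.        ,  1.        ]
[... 813 characters left out ...]
, -0.65983615,  0.74891397,  1.25124424],
       [ 0.99811252, -0.04437668,  0.04245135,  0.03715882],
       [ 0.00522338,  0.75009797,  0.66130609,  0.70207591],
       [ 0.        ,  0.        ,  0.        ,  1.        ]]))
gauge_center [156.3 226.5  34.6  60.2] 0.73 1295 [ 0.6   -0.323  0.03 ]
gauge_center [181.4 185.6  20.7  35.6] 0.55 474 [ 0.474 -0.309  0.03 ]
bush_a_center [256.1 188.4  25.5  27. ] 0.91 593 [ 0.472 -0.147  0.03 ]
bush_a_center [261.9 163.5  22.   26.8] 0.78 473 [ 0.384 -0.148  0.03 ]
tray [472.8 203.3  85.6  77.6] 0.83 4661 [0.489 0.31  0.03 ]
washer1 [386.  192.4  24.6  30.8] 0.52 586 [0.466 0.131 0.03 ]
jar [246.2 265.8  38.8  62.5] 0.83 1814 [ 0.687 -0.129  0.03 ]
```

View pics/top0.png

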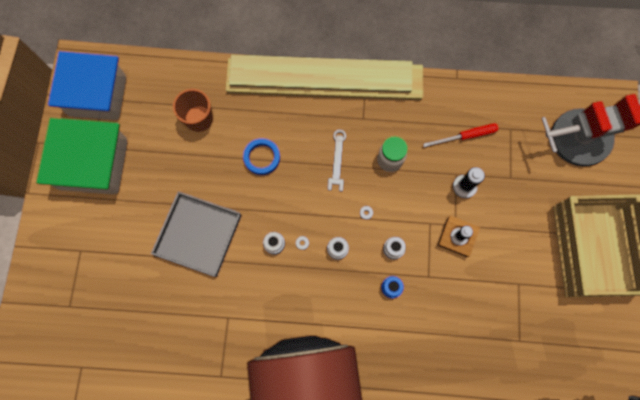

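View pics/scene0.png

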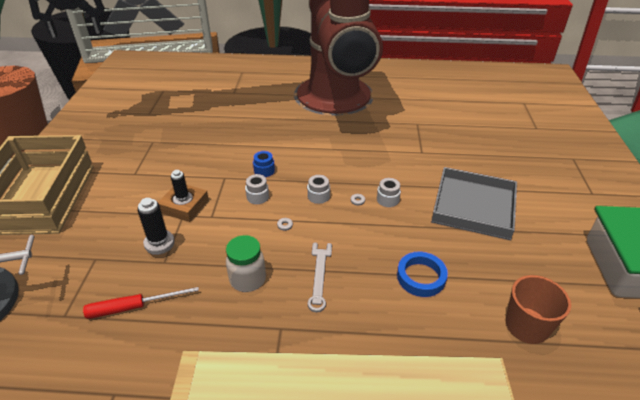

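Top view: small gauge in the wooden stand at (461,235) and a larger look-alike standing free at (469,182), so I choose the one in the stand. There are three grey bushes at (274,243), (338,248) and (395,248); the blue look-alike at (393,287) is to be left. Washers are at (302,243) and (366,212), and the tray at (197,235).

```bash
cat >> h.py <<'E'
def goto(P,yaw=None,tilt0=True):
    """offset/twist (deg) in tool axes from measured pose to P, tool down, with tool-x heading yaw (rad, world)"""
    o=get_obs(); Rm=R.from_rotvec(o["tool_rot"]).as_matrix()
    if yaw is None: yaw=np.arctan2(Rm[1,0],Rm[0,0])
    Rt=np.array([[np.cos(yaw),np.sin(yaw),0],[np.sin(yaw),-np.cos(yaw),0],[0,0,-1]])
    return (Rm.T@(np.array(P)-o["tool_pos"])).round(4), np.degrees(R.from_matrix(Rm.T@Rt).as_rotvec()).round(2)
E
python3 - <<'E'
from h import *
C=cam("top")
for n,u,v,z in(("gfoot",460.5,238,.024),("knob",466,231,.094),("A",274,240.5,.048),("B",338,245.5,.048),("C",395,246,.048),("w1",302,243,.008),("w2",366,212.5,.008),("tray",197,235,.015),("big",466,187,.01)): print(n,px2w(C,u,v,z).round(3))
C=cam("scene")
for n,u,v,z in(("A",389,184,.048),("B",318.5,181.5,.048),("C",256,181,.048),("knob",179,174,.094)): print(n,px2w(C,u,v,z).round(3))
o=get_obs();Rm=R.from_rotvec(o["tool_rot"]).as_matrix();print(Rm.round(2)); print(np.array(get_calibration("wrist")["tool_from_camera"]).round(3),get_calibration("wrist")["intrinsics"])
for y in (0,-.327,-.5): print(goto([.46,-.30,.22],y))
E
```

```text
gfoot [ 0.497 -0.303  0.024]
knob [ 0.501 -0.297  0.094]
A [0.453 0.134 0.048]
B [ 0.453 -0.015  0.048]
C [ 0.462 -0.147  0.048]
w1 [0.458 0.071 0.008]
w2 [ 0.545 -0.078  0.008]
tray [0.457 0.321 0.015]
big [ 0.628 -0.318  0.01 ]
A [0.46  0.136 0.048]
B [ 0.462 -0.013  0.048]
C [ 0.469 -0.146  0.048]
knob [ 0.512 -0.291  0.094]
[[ 0.95  0.32  0.  ]
 [ 0.32 -0.95 -0.  ]
 [-0.    0.   -1.  ]]
[[-0.     0.949  0.316  0.081]
 [ 1.    -0.     0.001  0.   ]
 [ 0.001  0.316 -0.949 -0.166]
 [ 0.     0.     0.     1.   ]] [[355.38365437   0.         318.26763357]
 [  0.         355.38365437 199.3797007 ]
 [  0.           0.           1.        ]]
(array([ 0.3394, -0.1932, -0.0126]), array([ 0.  , -0.  , 18.73]))
(array([ 0.3394, -0.1932, -0.0126]), array([ 0.  , -0.  , 37.46]))
(array([ 0.3394, -0.1932, -0.0126]), array([ 0.  , -0.  , 47.37]))
```

```bash
python3 -m crank '[{"offset":[0.378,-0.182,-0.033],"twist":[0,0,18.7]},{"offset":[0.378,-0.182,-0.033],"twist":[0,0,18.7]},{"offset":[0.378,-0.182,-0.033],"twist":[0,0,18.7]},{"offset":[0.378,-0.182,-0.033],"twist":[0,0,18.7]},{"offset":[0.378,-0.182,-0.033],"twist":[0,0,18.7]},{"offset":[0.378,-0.182,-0.033],"twist":[0,0,18.7]},{"offset":[0.378,-0.182,-0.033],"twist":[0,0,18.7]},{"offset":[0.378,-0.182,-0.033],"twist":[0,0,18.7]},{"offset":[0.378,-0.182,-0.033],"twist":[0,0,18.7]},{"offset":[0.378,-0.182,-0.033],"twist":[0,0,18.7]}]' 1
python3 - <<'E'
from h import *
C=cam("wrist"); im=get_image("wrist"); save("pics/w1.png",im)
for q in("gauge_center","bush_a_center"):
    for d in cut_out(q,"wrist"): print(q,np.round(d["rect"],1),round(d["confidence"],2),px2w(C,d["rect"][0],d["rect"][1],0.05).round(3))
for z in(.028,.094): print(w2px(C,[.5,-.3,z]))
E
```

```text
t: 1.85
tool_pos: [0.4994, -0.2991, 0.2402]
tool_rot: [-3.142, 0.002, 0.001]
contact_force: [-0.6, 0.1, 0.1]
opening: 0.0854
grip_force: 0.0
gauge_center [319.3 158.1  32.6  40.6] 0.92 [ 0.506 -0.3    0.05 ]
gauge_center [329.   31.9  51.7  62.5] 0.88 [ 0.626 -0.309  0.05 ]
bush_a_center [193.8 260.6  50.9  45.6] 0.91 [ 0.389 -0.157  0.05 ]
bush_a_center [187.5 189.8  58.   49.2] 0.78 [ 0.473 -0.16   0.05 ]
(np.float64(319.35339692329507), np.float64(159.62302546193865))
(np.float64(319.51119561293166), np.float64(174.9628852482652))
```

View pics/w1.png

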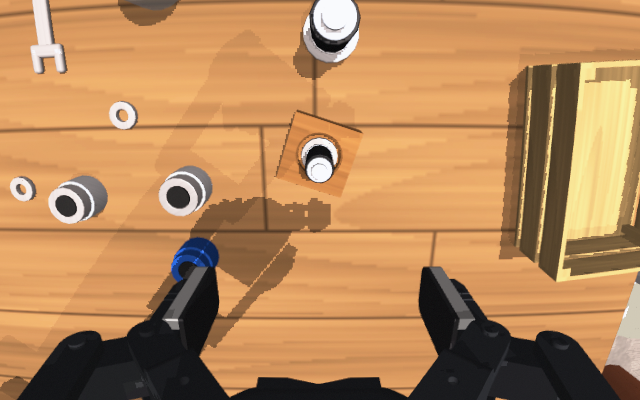

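The wrist view shows the small gauge's knob at (319,171), in the stand at about (318,152). The large one is at (333,25), bush C's rim is at (181,194) and B's at (69,204).

```bash
python3 - <<'E'
from h import *
C=cam("wrist"); im=cv2.imread("pics/w1.png")
for n,u,v,z in(("knob",319.5,171,.094),("stand ctr",319,154,.028),("Crim",181,194,.048),("Brim",69.5,204.5,.048)): print(n,px2w(C,u,v,z).round(4))
cv2.imwrite("pics/w1c.png",cv2.resize(im[95:215,150:390],None,fx=3.3,fy=3.3,interpolation=2))
E
```

```text
knob [ 0.5039 -0.2999  0.094 ]
stand ctr [ 0.5064 -0.2996  0.028 ]
Crim [ 0.4678 -0.1519  0.048 ]
Brim [ 0.4559 -0.0218  0.048 ]
```

View pics/w1c.png

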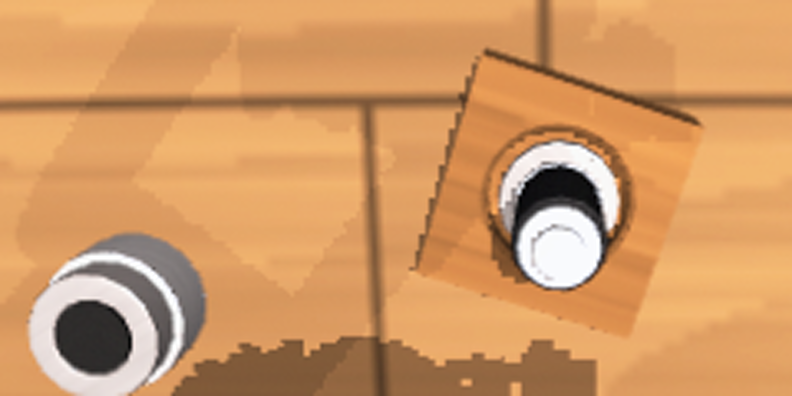

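```bash
python3 -m crank '[{"offset":[-0.04,-0.285,0],"twist":[0,0,0]},{"offset":[-0.04,-0.285,0],"twist":[0,0,0]},{"offset":[-0.04,-0.285,0],"twist":[0,0,0]},{"offset":[-0.04,-0.285,0],"twist":[0,0,0]},{"offset":[-0.04,-0.285,0],"twist":[0,0,0]},{"offset":[-0.04,-0.285,0],"twist":[0,0,0]},{"offset":[-0.04,-0.285,0],"twist":[0,0,0]},{"offset":[-0.04,-0.285,0],"twist":[0,0,0]}]' 
python3 - <<'E'
from h import *
C=cam("wrist"); im=get_image("wrist"); print(get_obs()["tool_pos"]); save("pics/w2.png",im)
g=cv2.cvtColor(im,cv2.COLOR_RGB2GRAY); hsv=cv2.cvtColor(im,cv2.COLOR_RGB2HSV)
for d in cut_out("bush_a_center","wrist"):
    m=d["region"]; print(np.round(d["rect"],1),round(d["confidence"],2))
    # black rubber disc: dark blob inside the region's hull
    h=np.zeros(g.shape,np.uint8); cv2.fillConvexPoly(h,cv2.convexHull(np.argwhere(m)[:,::-1].astype(np.int32)),1)
    b=((g<60)&(h>0)).astype(np.uint8); n,l,s,c=cv2.connectedComponentsWithStats(b)
    for i in range(1,n):
        if s[i,4]>80: print("  dark",s[i],c[i].round(1),px2w(C,*c[i],.048).round(4))
E
```

```text
t: 3.0
tool_pos: [0.4602, -0.0144, 0.2404]
tool_rot: [3.141, -0.003, -0.0]
contact_force: [0.0, 0.3, -0.2]
opening: 0.0854
grip_force: 0.0
[ 0.4602051  -0.01434402  0.24031095]
[439.1 153.5  58.3  48.4] 0.88
  dark [435 150  23  23 410] [446.  160.7] [ 0.4641 -0.1466  0.048 ]
[428.1 230.6  48.9  46.5] 0.63
  dark [406 208  37  35 367] [418.5 218.8] [ 0.3997 -0.1233  0.048 ]
  dark [414 219  32  28 181] [424.  227.7] [ 0.3891 -0.1303  0.048 ]
  dark [425 230  22  20 347] [435.5 239.8] [ 0.3744 -0.1447  0.048 ]
```

View pics/w2.png

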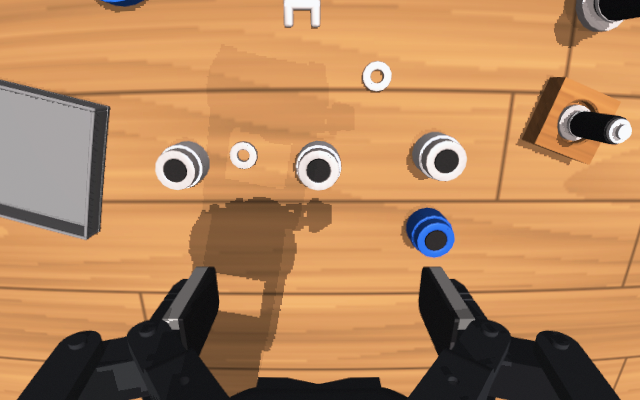

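Wrist view: grey bushes A (176,171), B (318,171) and C (446,161). The blue one is at (435,240), washers at (243,155) and (377,76), and the tray at left.

```bash
python3 - <<'E'
from h import *
C=cam("wrist"); im=cv2.imread("pics/w2.png"); g=im.max(2)
for n,u,v in(("A",176,171),("B",318,171),("C",446,161)):
    w=(g[v-16:v+17,u-16:u+17]<70).astype(np.uint8); k,l,s,c=cv2.connectedComponentsWithStats(w); i=l[16,16]; p=c[i]+[u-16,v-16]
    print(n,s[i,4],p.round(1),[px2w(C,*p,z)[:2].round(4) for z in(.044,.052)])
print(goto([.5045,-.2998,.10],0), goto([.5045,-.2998,.045],0))
E
```

```text
A 403 [174.8 170.1] [array([0.4538, 0.138 ]), array([0.4557, 0.1346])]
B 420 [318. 170.] [array([ 0.4532, -0.0137]), array([ 0.4552, -0.0138])]
C 422 [446.  160.8] [array([ 0.4632, -0.1479]), array([ 0.4649, -0.1449])]
(array([0.0448, 0.2855, 0.1403]), array([ 0.  ,  0.02, -0.09])) (array([0.0448, 0.2855, 0.1953]), array([ 0.  ,  0.02, -0.09]))
```

```bash
python3 -m crank '[{"offset":[0.0445,0.2855,0],"twist":[0,0,0]},{"offset":[0.0445,0.2855,0],"twist":[0,0,0]},{"offset":[0.0445,0.2855,0],"twist":[0,0,0]},{"offset":[0.0445,0.2855,0],"twist":[0,0,0]},{"offset":[0.0445,0.2855,0],"twist":[0,0,0]},{"offset":[0.0445,0.2855,0],"twist":[0,0,0]},{"offset":[0.0445,0.2855,0.05],"twist":[0,0,0]},{"offset":[0.0445,0.2855,0.1],"twist":[0,0,0]},{"offset":[0.0445,0.2855,0.14],"twist":[0,0,0]},{"offset":[0.0445,0.2855,0.17],"twist":[0,0,0]},{"offset":[0.0445,0.2855,0.195],"twist":[0,0,0]},{"offset":[0.0445,0.2855,0.195],"twist":[0,0,0]},{"offset":[0.0445,0.2855,0.195],"twist":[0,0,0]}]'
python3 -m crank '[{"offset":[0,0,0],"twist":[0,0,0]},{"offset":[0,0,0],"twist":[0,0,0]},{"offset":[0,0,0],"twist":[0,0,0]},{"offset":[0,0,0],"twist":[0,0,0]},{"offset":[0,0,0],"twist":[0,0,0]},{"offset":[0,0,0],"twist":[0,0,0]}]' 0 60
```

```text
t: 4.72
tool_pos: [0.5053, -0.2988, 0.0466]
tool_rot: [3.141, 0.001, 0.002]
contact_force: [0.1, -0.1, 1.4]
opening: 0.0854
grip_force: 0.0
t: 5.48
tool_pos: [0.5051, -0.2991, 0.0461]
tool_rot: [3.141, 0.001, 0.001]
contact_force: [-0.7, -0.1, 4.6]
opening: 0.0252
grip_force: 58.8
```

```bash
python3 -m crank '[{"offset":[0,0,-0.01],"twist":[0,0,0]},{"offset":[0,0,-0.025],"twist":[0,0,0]},{"offset":[0,0,-0.05],"twist":[0,0,0]},{"offset":[0,0,-0.085],"twist":[0,0,0]},{"offset":[0,0,-0.09],"twist":[0,0,0]},{"offset":[0,0,-0.09],"twist":[0,0,0]},{"offset":[0,0,-0.09],"twist":[0,0,0]}]'
python3 - <<'E'
from h import *
C=cam("wrist"); save("pics/w3.png",get_image("wrist")); o=get_obs(); print(o["tool_pos"],o["tool_rot"],o["contact_force"])
for d in cut_out("gauge_center","wrist"): print(np.round(d["rect"],1),round(d["confidence"],2))
for P in([.464,-.1465,.1364],):print(goto(P,0))
E
```

```text
t: 6.35
tool_pos: [0.5036, -0.2978, 0.1332]
tool_rot: [-3.139, -0.001, 0.004]
contact_force: [0.1, 1.2, -2.9]
opening: 0.0259
grip_force: 59.2
[ 0.50364194 -0.29787475  0.13322412] [-3.13937557e+00 -6.74954847e-04  4.46618663e-03] [ 0.1486021   1.18133553 -3.59257079]
[339.2  31.8  83.9  61.6] 0.75
(array([-0.0397, -0.1515, -0.0026]), array([-0.12,  0.15,  0.02]))
```

View pics/w3.png

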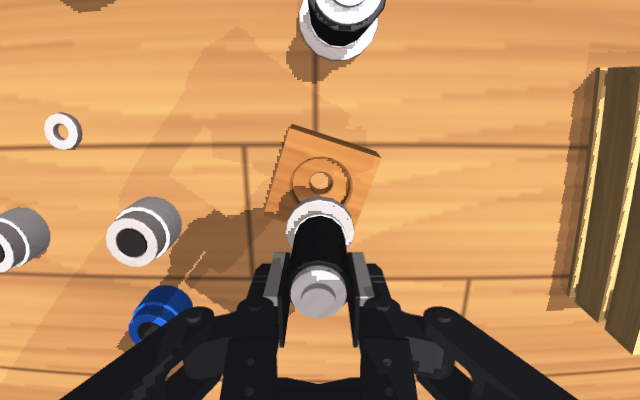

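The gauge is held upright: knob at (318,293), foot at (320,223), and the empty stand recess centred near (320,182). Bush C's rim is at (132,243).

```bash
python3 - <<'E'
from h import *
C=cam("wrist"); im=cv2.imread("pics/w3.png")
print("knob",px2w(C,318.5,294,.181).round(4),"hole",px2w(C,320,182,.016).round(4),"recess rim",px2w(C,321.5,183.5,.028).round(4))
print("foot exp px",w2px(C,[*get_obs()["tool_pos"][:2],.107]))
print("C",px2w(C,131.5,243,.048).round(4))
# foot ellipse extents: bright pixels row-wise
g=im.min(2); 
for v in range(196,250,4): 
    r=np.where(g[v,270:370]>185)[0]; print(v,(r.min()+270,r.max()+270) if len(r) else None)
E
```

```text
knob [ 0.5073 -0.2981  0.181 ] hole [ 0.5056 -0.299   0.016 ] recess rim [ 0.5078 -0.3001  0.028 ]
foot exp px (np.float64(318.56603256911035), np.float64(227.3472165888075))
C [ 0.4644 -0.1486  0.048 ]
196 None
200 (np.int64(316), np.int64(322))
204 (np.int64(303), np.int64(336))
208 (np.int64(297), np.int64(342))
212 (np.int64(293), np.int64(346))
216 (np.int64(291), np.int64(349))
220 (np.int64(288), np.int64(351))
224 (np.int64(287), np.int64(352))
228 (np.int64(287), np.int64(352))
232 (np.int64(286), np.int64(353))
236 (np.int64(345), np.int64(352))
240 (np.int64(346), np.int64(351))
244 (np.int64(346), np.int64(348))
248 None
```

```bash
python3 -m crank '[{"offset":[-0.01,-0.04,0],"twist":[0,0,0]},{"offset":[-0.025,-0.095,0],"twist":[0,0,0]},{"offset":[-0.039,-0.151,0],"twist":[0,0,0]},{"offset":[-0.039,-0.151,0.01],"twist":[0,0,0]},{"offset":[-0.039,-0.151,0.03],"twist":[0,0,0]},{"offset":[-0.039,-0.151,0.035],"twist":[0,0,0]},{"offset":[-0.039,-0.151,0.035],"twist":[0,0,0]},{"offset":[-0.039,-0.151,0.035],"twist":[0,0,0]}]'
python3 - <<'E'
from h import *
C=cam("wrist"); save("pics/w4.png",get_image("wrist")); o=get_obs(); print(o["tool_pos"],o["tool_rot"],o["contact_force"],goto([.4645,-.147,.1],0))
E
```

```text
t: 7.45
tool_pos: [0.4661, -0.1484, 0.101]
tool_rot: [3.141, -0.0, 0.001]
contact_force: [0.8, 0.5, -2.8]
opening: 0.0252
grip_force: 59.8
[ 0.46620664 -0.14830615  0.10118825] [ 3.14098379e+00 -1.01923075e-04  1.77253343e-03] [ 0.32113731 -0.67022631 -2.55554165] (array([-0.0017, -0.0013,  0.0012]), array([ 0.03, -0.06, -0.  ]))
```

View pics/w4.png

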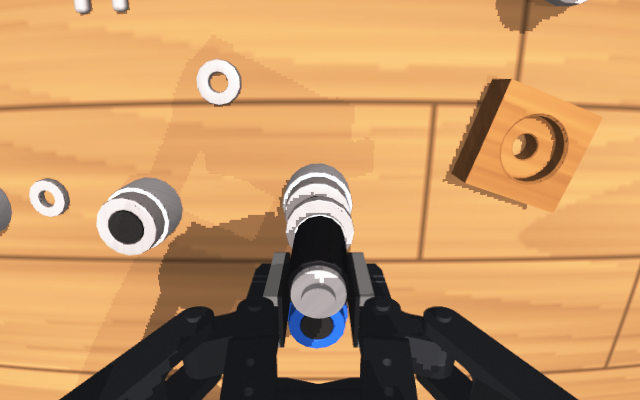

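The gauge is over bush C. The bush is centred at column 317.5 and the foot at 320, which agrees with the 1.3 mm correction from the numbers. Descending by feel.

```bash
python3 - <<'E'
from h import *
C=cam("wrist")
import math
for x in(.4625,.4645,.4665):
  print(x,min(w2px(C,[x+.025*math.cos(a),-.147+.025*math.sin(a),z])[1] for a in np.linspace(-1,1,21) for z in(0,.03)), [min(w2px(C,[x+.022*math.cos(a),-.147+.022*math.sin(a),z])[1] for a in np.linspace(-1,1,21)) for z in (.044,.052)])
E
python3 -m crank '[{"offset":[-0.0017,-0.0013,0.004],"twist":[0,0,0]},{"offset":[-0.0017,-0.0013,0.008],"twist":[0,0,0]},{"offset":[-0.0017,-0.0013,0.012],"twist":[0,0,0]},{"offset":[-0.0017,-0.0013,0.012],"twist":[0,0,0]},{"offset":[-0.0017,-0.0013,0.012],"twist":[0,0,0]},{"offset":[-0.0017,-0.0013,0.012],"twist":[0,0,0]}]'
```

```text
0.4625 163.7928053149618 [np.float64(183.14867424439367), np.float64(186.59874245419005)]
0.4645 161.23579681466504 [np.float64(180.18741733977222), np.float64(183.54604949632548)]
0.4665 158.66779210773936 [np.float64(177.2105517430881), np.float64(180.4766035430065)]
t: 8.25
tool_pos: [0.464, -0.1464, 0.0885]
tool_rot: [3.142, 0.001, 0.0]
contact_force: [0.6, 0.2, -2.1]
opening: 0.0255
grip_force: 59.8
```

```bash
python3 -m crank '[{"offset":[0,0,0.0015],"twist":[0,0,0]},{"offset":[0,0,0.003],"twist":[0,0,0]},{"offset":[0,0,0.003],"twist":[0,0,0]},{"offset":[0,0,0.003],"twist":[0,0,0]}]'
```

```text
t: 8.75
tool_pos: [0.4641, -0.1465, 0.0857]
tool_rot: [3.141, 0.001, 0.001]
contact_force: [0.6, -0.8, -1.5]
opening: 0.0255
grip_force: 60.0
```

```bash
python3 -m crank '[{"offset":[-0.001,0,0.0015],"twist":[0,0,0]},{"offset":[-0.001,0,0.003],"twist":[0,0,0]},{"offset":[-0.001,0,0.003],"twist":[0,0,0]},{"offset":[-0.001,0,0.003],"twist":[0,0,0]}]'
```

```text
t: 9.25
tool_pos: [0.4632, -0.1465, 0.0827]
tool_rot: [3.141, 0.001, 0.001]
contact_force: [0.9, -0.2, 0.5]
opening: 0.0251
grip_force: 60.1
```

```bash
python3 -m crank '[{"offset":[0,0,0.001],"twist":[0,0,0]},{"offset":[0,0,0.001],"twist":[0,0,0]},{"offset":[0,0,0.001],"twist":[0,0,0]}]'
```

```text
t: 9.62
tool_pos: [0.4631, -0.1465, 0.0816]
tool_rot: [3.141, 0.001, 0.001]
contact_force: [1.6, 0.3, 1.4]
opening: 0.0255
grip_force: 60.2
```

```bash
python3 -m crank '[{"offset":[0,0,0.0015],"twist":[0,0,0]},{"offset":[0,0,0.0015],"twist":[0,0,0]},{"offset":[0,0,0.0015],"twist":[0,0,0]}]'; python3 -c "
from h import *
print(get_obs()['contact_force'],goto([.454,-.014,.12],0))"
```

```text
t: 10.0
tool_pos: [0.4631, -0.1465, 0.0801]
tool_rot: [3.141, 0.001, 0.0]
contact_force: [1.4, 0.1, 0.8]
opening: 0.0252
grip_force: 60.3
[1.37846798 0.07547728 0.79327953] (array([-0.009 , -0.1325, -0.04  ]), array([ 0.01, -0.01,  0.02]))
```

```bash
python3 -m crank '[{"offset":[0,0,0.001],"twist":[0,0,0]},{"offset":[0,0,0.001],"twist":[0,0,0]},{"offset":[0,0,0.001],"twist":[0,0,0]}]';python3 -c "
from h import *
print(get_obs()['contact_force'])"
```

```text
t: 10.38
tool_pos: [0.463, -0.1465, 0.079]
tool_rot: [3.141, 0.001, 0.0]
contact_force: [1.4, -0.7, 2.3]
opening: 0.0257
grip_force: 60.3
[ 1.44658987 -0.74967669  2.27842098]
```

```bash
python3 -m crank '[{"offset":[0,0,0.0007],"twist":[0,0,0]},{"offset":[0,0,0.0007],"twist":[0,0,0]},{"offset":[0,0,0.0007],"twist":[0,0,0]}]';python3 -c "
from h import *
print(get_obs()['contact_force'])"
```

```text
t: 10.75
tool_pos: [0.463, -0.1465, 0.0783]
tool_rot: [3.141, 0.001, 0.0]
contact_force: [1.0, -0.7, 1.1]
opening: 0.0255
grip_force: 60.4
[ 0.96473384 -0.73683867  1.0817153 ]
```

```bash
python3 -m crank '[{"offset":[0,0,0.0005],"twist":[0,0,0]},{"offset":[0,0,0.001],"twist":[0,0,0]},{"offset":[0,0,0.001],"twist":[0,0,0]}]'; python3 -m crank '[{"offset":[0,0,0],"twist":[0,0,0]}]' | grep force
```

```text
t: 11.12
tool_pos: [0.4633, -0.1465, 0.0777]
tool_rot: [3.141, 0.001, 0.001]
contact_force: [0.2, -0.9, 4.1]
opening: 0.0255
grip_force: 60.5
contact_force: [1.6, -0.9, 5.5]
grip_force: 60.5
```

```bash
python3 -m crank '[{"offset":[0,0,0.0005],"twist":[0,0,0]},{"offset":[0,0,0.001],"twist":[0,0,0]},{"offset":[0,0,0.001],"twist":[0,0,0]}]'; python3 -m crank '[{"offset":[0,0,0],"twist":[0,0,0]}]' | grep force
```

```text
t: 11.62
tool_pos: [0.4637, -0.1466, 0.0773]
tool_rot: [3.141, 0.001, 0.002]
contact_force: [0.8, 0.3, 7.7]
opening: 0.0255
grip_force: 60.9
contact_force: [1.2, -0.2, 7.3]
grip_force: 60.9
```

```bash
python3 - <<'E'
from h import *
C=cam("wrist"); im=get_image("wrist"); save("pics/w5.png",im); o=get_obs(); print(o["contact_force"])
a=cv2.imread("pics/w4.png")[245:345,265:375]; b=cv2.imread("pics/w5.png")[245:345,265:375]
cv2.imwrite("pics/cmp.png",cv2.resize(np.hstack([a,b]),None,fx=3.6,fy=3.6,interpolation=2))
p=o["tool_pos"]
for r in(0,.003,.008): print(r,w2px(C,p+[0,0,-.030+.078+r]),w2px(C,p+[.007,0,-.030+.078+r])[1])
for i in range(4): get_image("wrist"); print(get_obs()["contact_force"][2])
E
```

```text
[ 0.7545275  -0.18898001  6.69634784]
0 (np.float64(318.4208032206405), np.float64(301.78055854292836)) 286.28475710660916
0.003 (np.float64(318.4201222696651), np.float64(306.35539362905837)) 290.62843687388647
0.008 (np.float64(318.41891322014516), np.float64(314.4045906713063)) 298.28208120554666
7.3163820475232155
7.416687816050915
6.933696528668749
7.900619741743126
```

View pics/cmp.png

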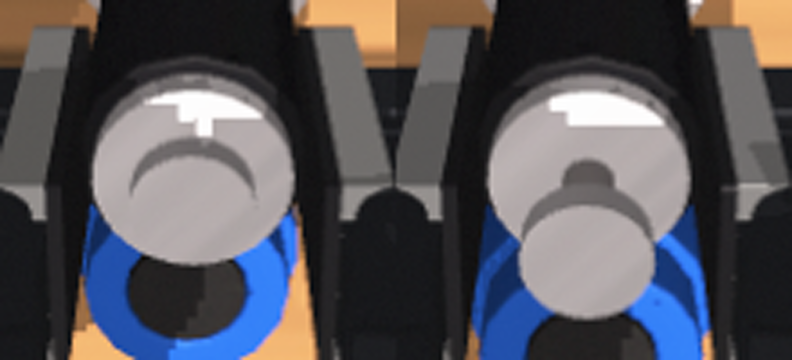

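Left knob (before) is flush with the cap. Right knob (pressed) has risen about 9 mm, so C is sound. On to B.

```bash
python3 -m crank '[{"offset":[0,0,-0.01],"twist":[0,0,0]},{"offset":[0,0,-0.035],"twist":[0,0,0]},{"offset":[0,-0.02,-0.04],"twist":[0,0,0]},{"offset":[-0.005,-0.06,-0.04],"twist":[0,0,0]},{"offset":[-0.0095,-0.11,-0.04],"twist":[0,0,0]},{"offset":[-0.0095,-0.133,-0.04],"twist":[0,0,0]},{"offset":[-0.0095,-0.133,-0.03],"twist":[0,0,0]},{"offset":[-0.0095,-0.133,-0.02],"twist":[0,0,0]},{"offset":[-0.0095,-0.133,-0.02],"twist":[0,0,0]},{"offset":[-0.0095,-0.133,-0.02],"twist":[0,0,0]}]' - 90
python3 - <<'E'
from h import *
C=cam("wrist"); im=get_image("wrist"); save("pics/w6.png",im); print(get_obs()["contact_force"],goto([.454,-.0138,.09],0))
cv2.imwrite("pics/w6c.png",cv2.resize(im[120:350,240:400,::-1],None,fx=2.6,fy=2.6,interpolation=2))
p=get_obs()["tool_pos"]; print([w2px(C,p+[0,0,h]) for h in(-.022,.048)])
import math
for x in(.452,.454,.456): print(x,min(w2px(C,[x+.025*math.cos(a),-.0138+.025*math.sin(a),z])[1] for a in np.linspace(-1,1,21) for z in(0,.03)))
E
```

```text
t: 13.25
tool_pos: [0.4532, -0.0141, 0.0959]
tool_rot: [-3.142, 0.001, 0.001]
contact_force: [-0.2, 0.4, -2.8]
opening: 0.0248
grip_force: 89.1
[ 0.31037304  0.04386501 -2.71694822] (array([ 0.0005, -0.0002,  0.0063]), array([ 0.  ,  0.  , -0.04]))
[(np.float64(318.4275664296736), np.float64(230.23520858435398)), (np.float64(318.36809990396614), np.float64(302.0271690971498))]
0.452 161.89674759191715
0.454 159.28058721112183
0.456 156.65290561228096
```

View pics/w6c.png

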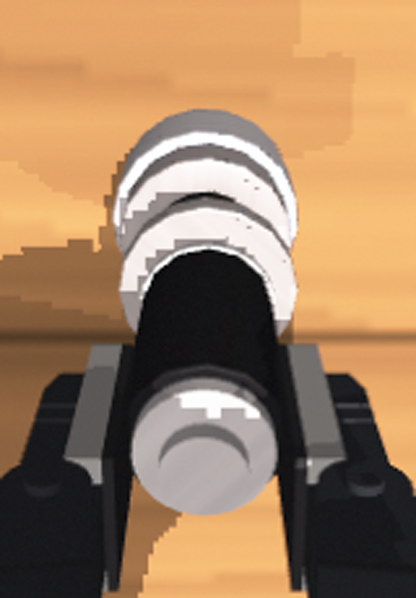

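Crop: the gauge foot is centred over bush B (both near column 320), bush far edge at row 161, knob at rest. Descending.

```bash
python3 -m crank '[{"offset":[-0.0005,0,0.004],"twist":[0,0,0]},{"offset":[-0.0005,0,0.008],"twist":[0,0,0]},{"offset":[-0.0005,0,0.010],"twist":[0,0,0]},{"offset":[-0.0005,0,0.010],"twist":[0,0,0]},{"offset":[-0.0005,0,0.010],"twist":[0,0,0]}]'; python3 -m crank '[{"offset":[0,0,0],"twist":[0,0,0]}]' | grep contact
```

```text
t: 13.92
tool_pos: [0.4529, -0.0134, 0.0863]
tool_rot: [-3.142, -0.001, -0.0]
contact_force: [0.3, 0.2, -2.4]
opening: 0.024
grip_force: 89.1
contact_force: [-0.0, -0.2, -2.3]
```

```bash
python3 -m crank '[{"offset":[0,0,0.001],"twist":[0,0,0]},{"offset":[0,0,0.002],"twist":[0,0,0]},{"offset":[0,0,0.002],"twist":[0,0,0]}]'; python3 -m crank '[{"offset":[0,0,0],"twist":[0,0,0]}]' | grep contact
```

```text
t: 14.42
tool_pos: [0.453, -0.0134, 0.0844]
tool_rot: [3.142, 0.001, 0.001]
contact_force: [0.5, 0.3, -1.4]
opening: 0.0246
grip_force: 89.2
contact_force: [0.6, -0.3, -1.7]
```

```bash
python3 -m crank '[{"offset":[0,0,0.001],"twist":[0,0,0]},{"offset":[0,0,0.002],"twist":[0,0,0]},{"offset":[0,0,0.002],"twist":[0,0,0]}]'; python3 -m crank '[{"offset":[0,0,0],"twist":[0,0,0]}]' | grep contact
```

```text
t: 14.92
tool_pos: [0.453, -0.0134, 0.0822]
tool_rot: [3.142, 0.001, 0.0]
contact_force: [0.6, -0.4, -0.3]
opening: 0.0245
grip_force: 89.2
contact_force: [0.1, -0.5, -0.6]
```

```bash
python3 -m crank '[{"offset":[0,0,0.001],"twist":[0,0,0]},{"offset":[0,0,0.001],"twist":[0,0,0]},{"offset":[0,0,0.001],"twist":[0,0,0]}]'; python3 -m crank '[{"offset":[0,0,0],"twist":[0,0,0]}]' | grep contact
```

```text
t: 15.42
tool_pos: [0.4529, -0.0134, 0.0812]
tool_rot: [3.142, 0.001, 0.0]
contact_force: [0.6, -0.9, -1.2]
opening: 0.0239
grip_force: 89.2
contact_force: [0.8, 0.2, -1.2]
```

```bash
python3 -m crank '[{"offset":[0,0,0.001],"twist":[0,0,0]},{"offset":[0,0,0.001],"twist":[0,0,0]},{"offset":[0,0,0.001],"twist":[0,0,0]}]'; python3 -m crank '[{"offset":[0,0,0],"twist":[0,0,0]}]' | grep contact
```

```text
t: 15.92
tool_pos: [0.4529, -0.0134, 0.0802]
tool_rot: [3.142, 0.001, 0.0]
contact_force: [-0.1, -0.3, -0.2]
opening: 0.0244
grip_force: 89.2
contact_force: [0.9, -0.7, -1.2]
```

```bash
python3 -m crank '[{"offset":[0,0,0.001],"twist":[0,0,0]},{"offset":[0,0,0.001],"twist":[0,0,0]},{"offset":[0,0,0.001],"twist":[0,0,0]}]'; python3 -m crank '[{"offset":[0,0,0],"twist":[0,0,0]}]' | grep contact
```

```text
t: 16.42
tool_pos: [0.4529, -0.0134, 0.0792]
tool_rot: [3.142, 0.001, -0.0]
contact_force: [-0.2, -0.2, -0.7]
opening: 0.0243
grip_force: 89.2
contact_force: [1.0, 0.0, -0.9]
```

```bash
python3 -m crank '[{"offset":[0,0,0.001],"twist":[0,0,0]},{"offset":[0,0,0.001],"twist":[0,0,0]},{"offset":[0,0,0.001],"twist":[0,0,0]}]'; python3 -m crank '[{"offset":[0,0,0],"twist":[0,0,0]}]' | grep contact
```

```text
t: 16.92
tool_pos: [0.4529, -0.0134, 0.0782]
tool_rot: [-3.142, -0.001, 0.0]
contact_force: [0.8, -0.2, -1.1]
opening: 0.0239
grip_force: 89.2
contact_force: [0.6, 1.0, -0.5]
```

```bash
python3 -m crank '[{"offset":[0,0,0.0008],"twist":[0,0,0]},{"offset":[0,0,0.0008],"twist":[0,0,0]},{"offset":[0,0,0.0008],"twist":[0,0,0]}]'; python3 -m crank '[{"offset":[0,0,0],"twist":[0,0,0]}]' | grep contact
```

```text
t: 17.42
tool_pos: [0.4529, -0.0134, 0.0774]
tool_rot: [-3.142, -0.001, 0.0]
contact_force: [-0.3, -1.1, -1.1]
opening: 0.0245
grip_force: 89.2
contact_force: [-0.2, -0.2, 0.2]
```

B feels soft: about 2 N and no rise. I'll go on until the foot lands.

```bash
python3 -m crank '[{"offset":[0,0,0.0008],"twist":[0,0,0]},{"offset":[0,0,0.0008],"twist":[0,0,0]},{"offset":[0,0,0.0008],"twist":[0,0,0]}]'; python3 -m crank '[{"offset":[0,0,0],"twist":[0,0,0]}]' | grep contact
```

```text
t: 17.92
tool_pos: [0.4529, -0.0134, 0.0766]
tool_rot: [3.142, 0.001, 0.0]
contact_force: [0.1, -1.3, -1.1]
opening: 0.0245
grip_force: 89.2
contact_force: [1.1, -0.4, -0.3]
```

```bash
python3 -m crank '[{"offset":[0,0,0.0006],"twist":[0,0,0]},{"offset":[0,0,0.0006],"twist":[0,0,0]},{"offset":[0,0,0.0006],"twist":[0,0,0]}]'; python3 -m crank '[{"offset":[0,0,0],"twist":[0,0,0]}]' | grep contact
```

```text
t: 18.42
tool_pos: [0.4529, -0.0134, 0.076]
tool_rot: [3.142, 0.001, 0.0]
contact_force: [-0.9, 0.1, 0.8]
opening: 0.0243
grip_force: 89.2
contact_force: [0.9, 0.2, -0.2]
```

```bash
python3 -m crank '[{"offset":[0,0,0.0006],"twist":[0,0,0]},{"offset":[0,0,0.0006],"twist":[0,0,0]},{"offset":[0,0,0.0006],"twist":[0,0,0]}]'; python3 -m crank '[{"offset":[0,0,0],"twist":[0,0,0]}]' | grep contact
```

```text
t: 18.92
tool_pos: [0.4531, -0.0134, 0.0757]
tool_rot: [3.142, 0.001, 0.001]
contact_force: [-0.2, -0.4, 2.4]
opening: 0.0243
grip_force: 89.3
contact_force: [0.5, -0.6, 3.3]
```

```bash
python3 -m crank '[{"offset":[0,0,0.0006],"twist":[0,0,0]},{"offset":[0,0,0.0006],"twist":[0,0,0]},{"offset":[0,0,0.0006],"twist":[0,0,0]}]'; python3 -m crank '[{"offset":[0,0,0],"twist":[0,0,0]}]' | grep contact
```

```text
t: 19.42
tool_pos: [0.4533, -0.0135, 0.0753]
tool_rot: [3.142, 0.001, 0.001]
contact_force: [-0.7, -0.6, 5.1]
opening: 0.0243
grip_force: 89.8
contact_force: [-1.0, -0.1, 5.0]
```

```bash
python3 -m crank '[{"offset":[0,0,0.0005],"twist":[0,0,0]},{"offset":[0,0,0.0005],"twist":[0,0,0]},{"offset":[0,0,0.0005],"twist":[0,0,0]},{"offset":[0,0,0.0005],"twist":[0,0,0]},{"offset":[0,0,0.0005],"twist":[0,0,0]},{"offset":[0,0,0.0005],"twist":[0,0,0]},{"offset":[0,0,0.0005],"twist":[0,0,0]},{"offset":[0,0,0.0005],"twist":[0,0,0]}]'
python3 - <<'E'
from h import *
im=get_image("wrist"); save("pics/w7.png",im); p=get_obs()["tool_pos"]; C=cam("wrist")
print(get_obs()["contact_force"],goto([.5045,-.2998,.13],0))
# knob shift versus w6 and w5 by template of knob lower edge
def tm(a,b,box):
    x,y,w,h=box; t=a[y:y+h,x:x+w]; r=cv2.matchTemplate(b[y-10:y+h+30,x-8:x+w+8],t,cv2.TM_CCOEFF_NORMED); _,m,_,l=cv2.minMaxLoc(r); return l[0]-8,l[1]-10,round(m,2)
a=cv2.imread("pics/w5.png");b=cv2.imread("pics/w7.png")
print("knob from w5",tm(a,b,(296,300,46,36)),"cap from w5",tm(a,b,(288,262,60,22)))
E
```

```text
t: 20.55
tool_pos: [0.4534, -0.0135, 0.0751]
tool_rot: [3.142, 0.001, 0.002]
contact_force: [-1.2, -0.3, 7.3]
opening: 0.0246
grip_force: 90.0
[-0.99935051 -0.57981543  7.02045323] (array([ 0.051 ,  0.2863, -0.0548]), array([ 0.01, -0.06,  0.02]))
knob from w5 (-8, -10, 0.19) cap from w5 (0, -1, 0.98)
```

```bash
python3 - <<'E'
import cv2,numpy as np
L=[cv2.imread(f"pics/{n}.png")[245:345,265:375] for n in("w5","w7")]
cv2.imwrite("pics/cmp2.png",cv2.resize(np.hstack(L),None,fx=3.6,fy=3.6,interpolation=2))
E
```

```text
(no output)
```

View pics/cmp2.png

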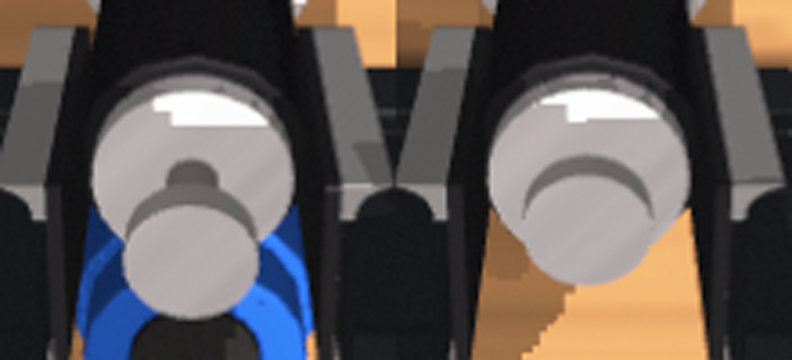

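On B (right) the knob has risen only about 3 mm, against 8 mm on C (left). B is the perished one, so the gauge goes back to its stand.

```bash
python3 -m crank '[{"offset":[0,0,-0.01],"twist":[0,0,0]},{"offset":[0,0,-0.035],"twist":[0,0,0]},{"offset":[0,0.01,-0.05],"twist":[0,0,0]},{"offset":[0.01,0.05,-0.05],"twist":[0,0,0]},{"offset":[0.02,0.1,-0.05],"twist":[0,0,0]},{"offset":[0.03,0.15,-0.05],"twist":[0,0,0]},{"offset":[0.04,0.2,-0.05],"twist":[0,0,0]},{"offset":[0.0515,0.25,-0.05],"twist":[0,0,0]},{"offset":[0.0515,0.2856,-0.05],"twist":[0,0,0]},{"offset":[0.0515,0.2856,-0.04],"twist":[0,0,0]},{"offset":[0.0515,0.2856,-0.025],"twist":[0,0,0]},{"offset":[0.0515,0.2856,-0.025],"twist":[0,0,0]},{"offset":[0.0515,0.2856,-0.025],"twist":[0,0,0]},{"offset":[0.0515,0.2856,-0.025],"twist":[0,0,0]}]'; python3 - <<'E'
from h import *
im=get_image("wrist"); save("pics/w8.png",im); o=get_obs();C=cam("wrist"); print(o["contact_force"],goto([.5051,-.2991,.06],0))
b=cv2.imread("pics/w8.png").min(2)
for v in range(190,250,3):
    r=np.where(b[v,270:370]>185)[0]
    if len(r): print(v,r.min()+270,r.max()+270)
E
```

```text
t: 22.35
tool_pos: [0.5049, -0.2987, 0.1]
tool_rot: [3.141, 0.002, 0.001]
contact_force: [-0.2, 0.3, -2.5]
opening: 0.0245
grip_force: 89.3
[-0.72520472  0.56763512 -2.82933618] (array([0.0001, 0.0002, 0.04  ]), array([ 0.04, -0.06,  0.06]))
202 307 333
205 302 338
208 297 342
211 294 345
214 292 347
217 290 349
220 288 351
223 288 351
226 287 352
229 287 353
232 343 353
235 344 352
238 345 352
241 346 351
```

```bash
python3 -m crank '[{"offset":[0,0.0002,0.012],"twist":[0,0,0]},{"offset":[0,0.0002,0.024],"twist":[0,0,0]},{"offset":[0,0.0002,0.034],"twist":[0,0,0]},{"offset":[0,0.0002,0.042],"twist":[0,0,0]},{"offset":[0,0.0002,0.048],"twist":[0,0,0]},{"offset":[0,0.0002,0.051],"twist":[0,0,0]},{"offset":[0,0.0002,0.051],"twist":[0,0,0]},{"offset":[0,0.0002,0.051],"twist":[0,0,0]}]'
```

```text
t: 23.4
tool_pos: [0.5048, -0.2994, 0.0488]
tool_rot: [3.141, 0.001, 0.001]
contact_force: [0.5, -0.5, -2.4]
opening: 0.0243
grip_force: 89.3
```

```bash
python3 -m crank '[{"offset":[0,0,0.001],"twist":[0,0,0]},{"offset":[0,0,0.002],"twist":[0,0,0]},{"offset":[0,0,0.003],"twist":[0,0,0]},{"offset":[0,0,0.003],"twist":[0,0,0]},{"offset":[0,0,0.003],"twist":[0,0,0]}]'
```

```text
t: 24.02
tool_pos: [0.505, -0.2995, 0.0462]
tool_rot: [3.141, 0.001, 0.002]
contact_force: [-1.1, 1.8, 4.5]
opening: 0.024
grip_force: 90.0
```

```bash
python3 -m crank '[{"offset":[0,0,0],"twist":[0,0,0]},{"offset":[0,0,0],"twist":[0,0,0]},{"offset":[0,0,0],"twist":[0,0,0]},{"offset":[0,0,0],"twist":[0,0,0]},{"offset":[0,0,0],"twist":[0,0,0]},{"offset":[0,0,-0.02],"twist":[0,0,0]},{"offset":[0,0,-0.06],"twist":[0,0,0]},{"offset":[0,0,-0.12],"twist":[0,0,0]},{"offset":[0,0,-0.18],"twist":[0,0,0]},{"offset":[0,0,-0.194],"twist":[0,0,0]},{"offset":[0,0,-0.194],"twist":[0,0,0]},{"offset":[0,0,-0.194],"twist":[0,0,0]}]' 1
python3 - <<'E'
from h import *
C=cam("wrist"); im=get_image("wrist"); save("pics/w9.png",im); o=get_obs(); print(o["tool_pos"])
for d in cut_out("gauge_center","wrist"): print(np.round(d["rect"],1),round(d["confidence"],2))
b=im.min(2)
for v in range(138,186,3):
    r=np.where(b[v,290:350]>185)[0]
    if len(r): print(v,r.min()+290,r.max()+290)
for z in(.024,.094):print(w2px(C,[.5051,-.2991,z]))
print(goto([.4528,-.0138,.24],0),goto([.4528,-.0138,.013],0))
E
```

```text
t: 25.52
tool_pos: [0.5036, -0.2985, 0.2372]
tool_rot: [-3.139, -0.001, 0.004]
contact_force: [0.8, 0.7, -0.9]
opening: 0.0857
grip_force: 0.0
[ 0.50349622 -0.29843667  0.23667932]
[321.1 165.1  34.5  44.9] 0.92
[332.9  33.   55.2  65.9] 0.77
[122.2 117.5  27.3  34.1] 0.33
144 312 328
147 308 333
150 306 335
153 304 337
156 304 337
159 303 338
162 335 337
165 313 337
168 310 331
171 309 332
174 309 332
177 309 332
180 309 331
183 312 329
(np.float64(319.4322991386341), np.float64(158.22473097798667))
(np.float64(319.4582613086075), np.float64(174.53225731355826))
(array([-0.0506, -0.2847, -0.0024]), array([-0.16,  0.2 ,  0.02])) (array([-0.0498, -0.2841,  0.2246]), array([-0.16,  0.2 ,  0.02]))
```

```bash
python3 -m crank '[{"offset":[-0.0505,-0.2845,0],"twist":[0,0,0]},{"offset":[-0.0505,-0.2845,0],"twist":[0,0,0]},{"offset":[-0.0505,-0.2845,0],"twist":[0,0,0]},{"offset":[-0.0505,-0.2845,0],"twist":[0,0,0]},{"offset":[-0.0505,-0.2845,0],"twist":[0,0,0]},{"offset":[-0.0505,-0.2845,0],"twist":[0,0,0]},{"offset":[-0.0505,-0.2845,0.06],"twist":[0,0,0]},{"offset":[-0.0505,-0.2845,0.12],"twist":[0,0,0]},{"offset":[-0.0505,-0.2845,0.15],"twist":[0,0,0]},{"offset":[-0.0505,-0.2845,0.15],"twist":[0,0,0]},{"offset":[-0.0505,-0.2845,0.15],"twist":[0,0,0]}]'
python3 - <<'E'
from h import *
im=get_image("wrist"); save("pics/w10.png",im); o=get_obs();C=cam("wrist")
g=im.max(2)[:, :]; w=(g[150:330,240:400]<70).astype(np.uint8); k,l,s,c=cv2.connectedComponentsWithStats(w)
for i in range(1,k):
    if s[i,4]>200: print(s[i],(c[i]+[240,150]).round(1),px2w(C,*(c[i]+[240,150]),.046).round(4))
print(w2px(C,[.4528,-.0138,.046]),goto([.4528,-.0138,.007],0))
E
```

```text
t: 27.0
tool_pos: [0.4548, -0.0154, 0.0905]
tool_rot: [3.141, -0.001, 0.002]
contact_force: [1.0, 0.0, 0.2]
opening: 0.0854
grip_force: 0.0
[ 59  49  36  33 931] [316.5 215. ] [ 0.4561 -0.0142  0.046 ]
(np.float64(315.87347279093945), np.float64(219.82792823680688)) (array([-0.0028, -0.0017,  0.0842]), array([ 0.04, -0.17, -0.01]))
```

```bash
python3 -m crank '[{"offset":[0,-0.0014,0.02],"twist":[0,0,0]},{"offset":[0,-0.0014,0.04],"twist":[0,0,0]},{"offset":[0,-0.0014,0.06],"twist":[0,0,0]},{"offset":[0,-0.0014,0.075],"twist":[0,0,0]},{"offset":[0,-0.0014,0.083],"twist":[0,0,0]},{"offset":[0,-0.0014,0.083],"twist":[0,0,0]},{"offset":[0,-0.0014,0.083],"twist":[0,0,0]}]'
python3 -m crank '[{"offset":[0,0,0],"twist":[0,0,0]},{"offset":[0,0,0],"twist":[0,0,0]},{"offset":[0,0,0],"twist":[0,0,0]},{"offset":[0,0,0],"twist":[0,0,0]},{"offset":[0,0,0],"twist":[0,0,0]}]' 0 80
python3 -m crank '[{"offset":[0,0,-0.01],"twist":[0,0,0]},{"offset":[0,0,-0.03],"twist":[0,0,0]},{"offset":[0,0,-0.07],"twist":[0,0,0]},{"offset":[0,0,-0.12],"twist":[0,0,0]},{"offset":[0,0,-0.14],"twist":[0,0,0]},{"offset":[0,0,-0.14],"twist":[0,0,0]}]'
python3 -c "
from h import *
print(goto([.455,.325,.15],0))"
```

```text
t: 27.92
tool_pos: [0.4546, -0.0135, 0.0071]
tool_rot: [3.141, 0.001, 0.002]
contact_force: [0.7, -0.3, -0.5]
opening: 0.0853
grip_force: 0.0
t: 28.55
tool_pos: [0.4549, -0.0137, 0.0073]
tool_rot: [3.141, 0.001, 0.003]
contact_force: [-0.8, -0.7, 5.6]
opening: 0.0404
grip_force: 81.8
t: 29.3
tool_pos: [0.4545, -0.0133, 0.1476]
tool_rot: [3.141, 0.001, 0.004]
contact_force: [-0.1, -0.0, -4.5]
opening: 0.0405
grip_force: 81.7
(array([ 0.0007, -0.3383, -0.0025]), array([ 0.02, -0.16,  0.03]))
```

```bash
python3 -m crank '[{"offset":[0,-0.03,0],"twist":[0,0,0]},{"offset":[0,-0.08,0],"twist":[0,0,0]},{"offset":[0,-0.135,0],"twist":[0,0,0]},{"offset":[0,-0.19,0],"twist":[0,0,0]},{"offset":[0,-0.245,0],"twist":[0,0,0]},{"offset":[0,-0.295,0],"twist":[0,0,0]},{"offset":[0,-0.325,0],"twist":[0,0,0]},{"offset":[0,-0.335,0],"twist":[0,0,0]},{"offset":[0,-0.335,0],"twist":[0,0,0]},{"offset":[0,-0.335,0],"twist":[0,0,0]}]'
python3 - <<'E'
from h import *
get_image("wrist"); C=cam("wrist"); print(get_obs()["contact_force"])
for n in("wrist",):
    for d in cut_out("tray",n):
        m=cv2.minAreaRect(np.argwhere(d["region"])[:,::-1].astype(np.float32)); print(d["confidence"],m,px2w(C,*m[0],.02).round(3),[px2w(C,*q,.03)[:2].round(3) for q in cv2.boxPoints(m)])
E
```

```text
t: 30.55
tool_pos: [0.4535, 0.3204, 0.1455]
tool_rot: [3.14, -0.001, -0.002]
contact_force: [0.7, -0.6, -3.6]
opening: 0.0405
grip_force: 82.1
[ 0.33702892  0.15340016 -3.3712179 ]
0.62 ((317.9706115722656, 165.61764526367188), (208.33810424804688, 193.30088806152344), 14.03624439239502) [0.468 0.321 0.02 ] [array([0.409, 0.43 ]), array([0.561, 0.378]), array([0.524, 0.224]), array([0.359, 0.25 ])]
```

```bash
python3 -m crank '[{"offset":[0.004,0,0.03],"twist":[0,0,0]},{"offset":[0.004,0,0.07],"twist":[0,0,0]},{"offset":[0.004,0,0.1],"twist":[0,0,0]},{"offset":[0.004,0,0.12],"twist":[0,0,0]},{"offset":[0.004,0,0.128],"twist":[0,0,0]},{"offset":[0.004,0,0.131],"twist":[0,0,0]},{"offset":[0.004,0,0.131],"twist":[0,0,0]},{"offset":[0.004,0,0.131],"twist":[0,0,0]}]'
```

```text
t: 31.65
tool_pos: [0.4586, 0.3222, 0.0165]
tool_rot: [-3.141, -0.001, -0.003]
contact_force: [-1.1, 0.0, -3.4]
opening: 0.0406
grip_force: 82.0
```

```bash
python3 -m crank '[{"offset":[0,0,0.001],"twist":[0,0,0]},{"offset":[0,0,0.002],"twist":[0,0,0]},{"offset":[0,0,0.002],"twist":[0,0,0]}]'
```

```text
t: 32.02
tool_pos: [0.4576, 0.3216, 0.0132]
tool_rot: [3.141, 0.001, -0.0]
contact_force: [0.3, 0.1, -3.5]
opening: 0.0409
grip_force: 82.0
```

```bash
python3 -m crank '[{"offset":[0,0,0.001],"twist":[0,0,0]},{"offset":[0,0,0.002],"twist":[0,0,0]},{"offset":[0,0,0.002],"twist":[0,0,0]}]'
```

```text
t: 32.4
tool_pos: [0.4578, 0.3217, 0.0114]
tool_rot: [3.142, 0.001, -0.0]
contact_force: [-0.4, -0.4, -2.4]
opening: 0.0401
grip_force: 82.2
```

Touching the floor, so I release and retreat.

```bash
python3 -m crank '[{"offset":[0,0,0.0005],"twist":[0,0,0]},{"offset":[0,0,0.0005],"twist":[0,0,0]},{"offset":[0,0,0],"twist":[0,0,0]},{"offset":[0,0,0],"twist":[0,0,0]},{"offset":[0,0,0],"twist":[0,0,0]},{"offset":[0,0,0],"twist":[0,0,0]},{"offset":[0,0,-0.03],"twist":[0,0,0]},{"offset":[0,0,-0.09],"twist":[0,0,0]},{"offset":[0,0,-0.15],"twist":[0,0,0]},{"offset":[0,0,-0.2],"twist":[0,0,0]},{"offset":[0,0,-0.2],"twist":[0,0,0]},{"offset":[0,0,-0.2],"twist":[0,0,0]}]' 1
python3 - <<'E'
from h import *
for n in("top",):
    C=cam(n); save("pics/end.png",get_image(n))
    for q in("bush_a_center","gauge_center","washer1","tray"):
        for d in cut_out(q,n): print(q,np.round(d["rect"],1),round(d["confidence"],2),px2w(C,d["rect"][0],d["rect"][1],.03).round(3))
C=cam("wrist"); get_image("wrist")
for d in cut_out("bush_a_center","wrist"): print("wrist",np.round(d["rect"],1),round(d["confidence"],2),px2w(C,d["rect"][0],d["rect"][1],.03).round(3))
E
```

```text
t: 33.9
tool_pos: [0.4574, 0.3215, 0.2107]
tool_rot: [3.141, 0.001, -0.001]
contact_force: [-0.4, -0.1, -0.9]
opening: 0.0853
grip_force: 0.0
bush_a_center [392.8 287.9  25.1  24.1] 0.84 [ 0.367 -0.148  0.03 ]
bush_a_center [392.8 249.1  22.6  22.5] 0.6 [ 0.457 -0.144  0.03 ]
gauge_center [467.9 181.4  33.4  33.9] 0.73 [ 0.637 -0.317  0.03 ]
gauge_center [459.8 237.2  24.8  19. ] 0.53 [ 0.498 -0.3    0.03 ]
washer1 [367.4 214.1  13.7  11.7] 0.55 [ 0.537 -0.08   0.03 ]
washer1 [301.5 242.8  14.7  12.1] 0.46 [0.455 0.071 0.03 ]
tray [209.1 234.5  58.9  85.3] 0.65 [0.458 0.289 0.03 ]
```

```bash
python3 - <<'E'
from h import *
C=cam("wrist"); im=get_image("wrist"); u,v=w2px(C,[.4576,.3216,.05]); print(u,v)
g=im.max(2); u,v=int(u),int(v); print(g[v-40:v+41:5,u-50:u+51:5])
E
```

```text
318.1919091547865 171.34602771985163
[[173 173 174 175 175 175 176 178 178 177 178 179 179 180 181 181 178 180
  180 201 201]
 [170 172 172 173 175 174 174 175 176 176 177 178 179 178 179 178 179 179
  180 199 199]
 [170 171 172 171 173 173 173 174 139 125 130 132 167 177 177 178 178 198
  197 197 198]
 [170 170 171 170 172 172 173 108 244 253 252 253 227 129 175 176 176 182
  196 196 197]
 [186 168 171 170 169 170 101 251 109 250 250 248 125 253 142 175 174 174
  194 196 195]
 [185 186 186 186 187  96 251 239 247 250 250 250 251 246 253 172 172 172
  180 193 194]
 [185 185 186 186 186  97 178 241 234  53  50  50 246 250 145 171 172 172
  171 191 191]
 [184 184 186 186 186 172 250 248  51  52  50  52  53 250 250 154 171 169
  169 176 189]
 [183 184 184 184 183 145 250 243  51  52  50  51  52 249 250 152 168 169
  169 168 188]
 [182 182 183 184 183 112 249 249  53  51  53  52  56 250 249 167 167 168
  168 168 186]
 [164 182 183 183 182 183 201 249 186  60  49  63 225 250 224 167 167 167
  167 167 167]
 [164 167 181 183 182 183 171 242 250 250 251 250 249 245 166 166 166 166
  166 166 166]
 [162 163 180 179 180 164 164 164 223 244 246 247 194 165 165 166 165 166
  166 167 166]
 [163 163 166 162 163 162 164 164 164 163 164 164 164 163 166 165 165 165
  165 163 164]
 [107  94 163 163 163 163 163 163 165 164  94  93 164 164 164 162 163 163
  163 163 164]
 [ 93  93  94 163 163 151  94 156 162  94  94  94 163 164 162 162 163 162
  163 163 163]
 [105  94  93  94  93  93  93  94  93  93  94  94  92  93 114 163 163 163
  163 163 163]]
```

The bush stands upright in the tray, centred where it was predicted, and the arm is clear of everything.

```bash
python3 -c "
from station import *
print(finish_job())"
```

```text
the job is handed in; nothing more can be done
None
```

The job is handed in, result not reported: bush B (the middle one) was the soft one and is in the grey tray, the gauge is back in its stand, C felt sound, and A was not pressed because B was found first.

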